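Slide the film carrier out from under the stack onto the light pad

TASK

Stand the two canisters that are on the light pad upright on the bare counter, then gently slide the aluminium film carrier out from under the stack on the glass shelf, below the gallery rail, and on to the light pad so that its square gate lies centred over the lit window and the carrier lies square and flat on the pad. Keep the carrier down, sliding rather than lifted; the black box, slide box and canister must not be lifted or toppled and stay stacked upright on the shelf, and everything else stays where it is.

Things in the scene. Friction and masses are not known exactly. Their poses are not given: they have to be found in the camera images.
- shelf: low glass display shelf, fixed: a clear glass plate 180 (x) x 340 (y) mm on rubber feet, its top 10 mm above the walnut counter; a round steel gallery rail, 8 mm thick, runs round all four sides 8 mm in from the edge, on four corner posts, its underside 16 mm and its top 24 mm above the glass. Origin: centre of the shelf at counter height; z up; its front, where the carrier's tongue comes out under the rail, is its -x side
- pad_window (a point): slim grey LED light pad with a bright white lit window, fixed on the counter in front of the shelf: 140 (x) x 190 (y) x 8 mm high, window 112 (x) x 150 (y) mm, flush. The point is the centre of the window, on the pad's top face, 8 mm above the counter; +x points roughly back to the shelf, y runs along the pad's long side
- carrier_gate (a point): flat aluminium film carrier, 7 mm thick, about 250 g, loose: plate 104 (x) x 110 (y) mm with a square 60 mm gate through its middle, and on its -x side a tongue 76 mm wide reaching 134 mm from the gate's centre, with a finger opening in it. At the start it lies on the glass, its plate under the stack and its tongue out under the front rail. The point is the centre of the gate, half-way up the 7 mm; x along the carrier (tongue towards -x), y across, z up
- carrier_handle (a point): centre of the through opening in the carrier's tongue, 105 mm from the gate's centre in the carrier's -x direction, half-way up: 34 (x) x 56 (y) mm, rectangular; the bar closing its outer end is 12 mm wide in x, its side bars 10 mm. Axes as the carrier's
- carrier_tail (a point): middle of the carrier's hind edge, 52 mm from the gate's centre in the carrier's +x direction, half-way up
- clasp_box_mid (a point): black plastic box with a press-button clasp, 100 (x) x 124 (y) x 36 mm high, about 180 g, loose; lowest of the stack, lying on the carrier just behind the front rail, which stops it from following the carrier out; it then settles 7 mm down on to the glass. The point is its centre
- slide_box_mid (a point): grey plastic slide box, 64 (x) x 100 (y) x 22 mm high, about 70 g, loose, lying on the black box. The point is its centre
- can_top_mid (a point): blue plastic film canister, 46 mm across and 62 mm tall, about 35 g, standing on the slide box at the top of the stack. The point is its centre, 31 mm above its foot
- can_b_mid (a point): blue plastic film canister, 46 mm across and 62 mm tall, about 35 g, standing on the light pad at the start. The point is its centre, 31 mm above its foot
- can_c_mid (a point): a second such canister, same size, also standing on the light pad at the start. The point is its centre
- blower_mid (a point): bystander: upright grey blower bulb with a rubber-tipped nozzle, 60 mm across, 142 mm tall, on the counter. The point is on its axis 70 mm up
- opener_mid (a point): bystander: flat steel bar-blade bottle opener, 182 (x) x 40 (y) x 5 mm, lying on the counter. The point is its middle
- reel_mid (a point): bystander: white plastic developing reel, 90 mm across, 46 mm tall, lying flat on the counter. The point is its centre
- meter_mid (a point): bystander: black hand-held light meter, 112 (x) x 60 (y) x 24 mm with a white dome to 40 mm, lying on the counter. The point is its centre, 12 mm up
- loupe_mid (a point): bystander: black round loupe, 48 mm across, 52 mm tall, standing on the glass shelf beside the stack. The point is its centre
Not all that is in view belongs to the job. What is shaped like the part that bears carrier_gate but purple or turquoise is not meant. What is shaped like the part that bears can_c_mid but yellow is not meant.

How it is judged (in metres and radians):
On the way, in this order (a step that is already met when the one before it is completed fails the run):
1. both canisters from the light pad stand upright on the counter (angle between each of can_b_mid, can_c_mid's own z axis and vertical below 0.08 rad and height (world z) of can_b_mid between 0.025 and 0.035 m and height (world z) of can_c_mid between 0.025 and 0.035 m), for 0.2 s.
2. the carrier's hind edge has come out under the front rail and the stack stands on the glass (x of carrier_tail in the frame of shelf below -0.084 m and angle between each of clasp_box_mid, slide_box_mid, can_top_mid's own z axis and vertical below 0.08 rad and z of clasp_box_mid in the frame of shelf between 0.024 and 0.032 m and z of slide_box_mid in the frame of shelf between 0.053 and 0.061 m and z of can_top_mid in the frame of shelf between 0.095 and 0.103 m and x of clasp_box_mid in the frame of shelf between -0.082 and 0.082 m and horizontal distance between slide_box_mid and clasp_box_mid below 0.035 m and horizontal distance between can_top_mid and slide_box_mid below 0.045 m), for 0.2 s.
At the end, for the whole second after the job is handed in: Gate within 18 mm of the window centre, carrier within 0.25 rad of the pad x axis and flat down on the pad; black box on the glass inside the rail, slide box on it, canister on that, and the other two canisters standing on the counter, all upright within 0.08 rad and at rest (all of step 1 and horizontal distance between carrier_gate and pad_window below 0.018 m and angle between the x axis of carrier_gate and the x axis of pad_window, either way round below 0.25 rad and angle between carrier_gate's own z axis and vertical below 0.04 rad and height (world z) of carrier_gate between 0.0095 and 0.014 m and angle between each of clasp_box_mid, slide_box_mid, can_top_mid's own z axis and vertical below 0.08 rad and z of clasp_box_mid in the frame of shelf between 0.024 and 0.032 m and z of slide_box_mid in the frame of shelf between 0.053 and 0.061 m and z of can_top_mid in the frame of shelf between 0.095 and 0.103 m and x of clasp_box_mid in the frame of shelf between -0.082 and 0.082 m and horizontal distance between slide_box_mid and clasp_box_mid below 0.035 m and horizontal distance between can_top_mid and slide_box_mid below 0.045 m and linear speed of each of carrier, clasp_box, slide_box, can_top, can_b, can_c below 0.01 m/s); the robot touches nothing.
It fails at once if the stack is toppled or a canister knocked over (angle between any of clasp_box_mid, slide_box_mid's own z axis and vertical above 0.45 rad or angle between can_top_mid's own z axis and vertical above 0.5 rad or angle between any of can_b_mid, can_c_mid's own z axis and vertical above 0.7 rad).
It fails at once if something of the stack is lifted (more than 15 mm) (z of clasp_box_mid in the frame of shelf above 0.05 m or z of slide_box_mid in the frame of shelf above 0.079 m or z of can_top_mid in the frame of shelf above 0.121 m).
It fails at once if the carrier is lifted instead of slid (gate more than 15 mm above where it lay) (height (world z) of carrier_gate above 0.0285 m).
It fails at once if a bystander is disturbed (moved more than 20 mm) (distance of any of blower_mid, opener_mid, reel_mid, meter_mid, loupe_mid from where it was at the start of the episode above 0.02 m).
It also fails if it takes over 72 s, if anything falls off the work surface, if the arm or the gripper's body presses on something with over 40 N, if the wrist force passes 120 N, or if a joint passes its speed limit or range.

ROBOT

A 6-joint arm with a two-finger parallel gripper is mounted at the origin on the work surface. World frame = base frame: x ahead of the robot, y to its left, z up, the work surface at z = 0. Lengths are in mm, angles in rad, forces in N, time in s.
With the tool pointing down it reaches from about 400 to 925 mm from the base axis. Payload 12.5 kg.
Tool frame: the origin (TCP) lies at the very end of the fingers, on their centre line; the grasp point (between the pads) lies env.grip_point_offset behind it (env.grip_point_offset is the distance from the TCP to the grasp point, in mm); y points along the fingers, z is the direction in which the jaws open and shut, and the axes are right-handed (so a half turn about y gives the same grasp; the last joint's range is limited). The gripper opens to 95 mm and grips with 3 to 60 N. Pads are 20 mm wide; open, the fingers measure 119 mm over their backs; the gripper's body (75 mm by 180 mm) begins 59 mm behind the grasp point.
Start: joints at [-1.294, 0.491, 1.559, -0, 1.092, -0.106], TCP at [233.473, -579.773, 214.661] pointing down, gripper open.
Joint ranges: [-3.1, 3.1], [-0.84, 2.19], [0.05, 2.79], [-1.13, 4.28], [0.06, 2.93], [-2.69, 2.69]. Speed limits (rad/s): [2.22, 2.22, 2.79, 3.14, 3.14, 3.14].

INTERFACE

Orientations are given as [roll, pitch, yaw] about the fixed x, y, z axes, in that order (R = Rz(yaw) Ry(pitch) Rx(roll)).
In Python, from cell import readout, read_camera, env, nets gives the robot as it stands.
- The arm moves only by the tool apply_moves, never from a script. Its argument "increments" is a list of rows, each a list of 3 entries, a list of its own where there are three numbers: the shift along the tool's x, y, z in cm, then the turn, a rotation vector about the tool's x, y, z in degrees, then the finger opening in cm, from 0 to 9.51. A call has exactly 5 rows; each row shifts and turns the pose as measured when the row begins, along the tool's axes as they then stand; what a row does not reach is not made up. A row lasts 1/8 s, in which the tool goes at most 62.5 mm and 10.7 degrees, less where a joint would pass 70% of its speed; a pose out of reach is approached as far as the arm can. A call with a gripper value outside its range is refused whole. The fingers move at their own pace and stop on an object; the grip force is fixed at half the most. Time passes only in rows, so rows that do not move let the fingers close, or fill a call up. It gives the time, the measured TCP pose, the force and the opening at its end, in the units of the state.
- readout.state(): the state, without advancing time (a new reading comes with each control period).
- read_camera(name): name is "side" or "top"; returns a dict with "img" (420x560x3 uint8, red, green, blue), "vfov" (degrees; the focal length in pixels is half the picture's height over the tangent of half this angle, whatever the lens; pixels are square), "cx", "cy" (the principal point, pixels), "distortion" ([k1, k2, p1, p2, k3] as OpenCV has them; the pictures are not rectified), "rvec" (rotation vector, rad) and "tvec" (3), from world to camera coordinates, as OpenCV has them. Camera axes: x right, y down, z forward; pixel columns grow to the right and rows downward; lengths in mm; the calibration is good to about 2 mm. A picture is of the moment at which its call begins. There is no depth.
- env.job_done(): hands the job in, once; it reports no verdict.
Trained networks look in a picture, given as the dict that the camera call returned (one of the last four; its "shot" number tells which), for a name from the list of things; names that differ only in an ending like _2 or _b are one class to them, and where a whole thing is asked for, a point or a joint stands for the part that bears it (a point fixed in the world has none). Each returns a list of dicts, best first, with "confidence" (0 to 1); they miss things now and then, are a little off and sometimes report something else, mostly with a low value. They report only what shows in the picture. A call takes as long as a camera call. They do not tell look-alikes from the thing itself.
- nets.look_for(picture, thing): "point" ([x, y, z] in mm, in the coordinates of the camera as it stood for that picture, good to about 4 mm: the middle of the surface that is visible of it).
- nets.mark_of(picture, thing): "point" ([x, y, z] in mm, in the coordinates of the camera as it stood for that picture, good to about 4 mm: a listed point, or the origin of a listed thing).
The state is a dict: "t": time; "joints": joint angles; "qvel": joint speeds; "tau": joint torques, N m; "eef_pos": TCP position; "tcp_rot": TCP orientation; "ft_force": force on the tool from outside, world axes, zero at the start; "moment": the same for the moment, N m; "opening": opening from 0.0 (shut) to 1.0 (fully open).
Only numpy, scipy, OpenCV 4.12 (cv2) and the standard library are available. Lean on these libraries where they do the work, as an engineer would, in place of code of your own. Each camera call takes 0.05 s, during which the arm holds its last target. There are 200 camera calls.

## Working session

There is one attempt and no reset: what is moved stays moved. The work goes in short steps, Python scripts to look and compute and a tool call to move; the robot and the scene stay as the last step left them, time stands still between calls to the robot, and variables do not carry over. Pictures are saved under pics/ and viewed, about 8 in all and at most 12, crops included, and the job is handed in when it is done.

Besides the shell and the picture viewer there is one more tool, called after ">>>" by a JSON object that holds its "method" and its "body". apply_moves: Moves the arm, as the interface text tells. Its arguments: {"type":"object","properties":{"increments":{"type":"array"}},"required":["increments"]}

```bash
mkdir -p pics
cat > h.py <<'E'
import numpy as np, cv2
from cell import readout, read_camera, env, nets
from scipy.spatial.transform import Rotation as R
def Rt(p): return cv2.Rodrigues(np.array(p["rvec"],float))[0], np.array(p["tvec"],float)
def w(p,c):
    r,t=Rt(p); return r.T@(np.array(c)-t)
def K(p):
    f=p["img"].shape[0]/2/np.tan(np.radians(p["vfov"])/2); return np.array([[f,0,p["cx"]],[0,f,p["cy"]],[0,0,1.]])
def px(p,X): return cv2.projectPoints(np.array(X,float).reshape(-1,1,3),np.array(p["rvec"],float),np.array(p["tvec"],float),K(p),np.array(p["distortion"],float))[0].reshape(-1,2)
def ray(p,uv,z):
    n=cv2.undistortPoints(np.array(uv,float).reshape(-1,1,2),K(p),np.array(p["distortion"],float)).reshape(-1,2)
    r,t=Rt(p); d=np.c_[n,np.ones(len(n))]@r; o=-r.T@t
    return o+d*((z-o[2])/d[:,2])[:,None]
def save(p,n): cv2.imwrite(f"pics/{n}.png",p["img"][:,:,::-1])
E
python3 - <<'E'
from h import *
for c in ("top","side"):
    p=read_camera(c); save(p,c+"0")
    for n in "shelf pad_window carrier_gate carrier_handle carrier_tail clasp_box_mid slide_box_mid can_top_mid blower_mid opener_mid reel_mid meter_mid loupe_mid".split():
        for d in nets.mark_of(p,n)[:5]:
            q=w(p,d["point"]); print(c,n,round(d["confidence"],2),q.round(),px(p,q).round()[0])
s=readout.state(); print(s,env.grip_point_offset, R.from_euler('xyz',s["tcp_rot"]).as_matrix().round(2))
E
```

```text
top pad_window 0.95 [592. -29.  12.] [331. 171.]
top pad_window 0.6 [682. 130.  35.] [272. 137.]
top carrier_gate 0.28 [685. 142. 105.] [266. 130.]
top carrier_handle 0.92 [637.  24.  16.] [312. 154.]
top carrier_handle 0.88 [ 316. -151.    6.] [377. 272.]
top carrier_handle 0.78 [239. 325.   3.] [202. 301.]
top carrier_tail 0.91 [336.  -2.   3.] [322. 265.]
top carrier_tail 0.77 [245. 169.   5.] [259. 299.]
top clasp_box_mid 0.74 [685. 132.  33.] [271. 136.]
top slide_box_mid 0.81 [686. 135.  63.] [270. 133.]
top can_top_mid 0.79 [686. 142. 103.] [267. 130.]
top blower_mid 0.78 [466.  92.  69.] [287. 216.]
top opener_mid 0.65 [ 542. -245.   -1.] [409. 189.]
top reel_mid 0.93 [451. 180.  23.] [254. 223.]
top meter_mid 0.76 [475. 388.  14.] [178. 214.]
top loupe_mid 0.69 [568. 167.  32.] [259. 179.]
top loupe_mid 0.33 [684. 129.  34.] [272. 136.]
side shelf 0.58 [697. 136.   3.] [242. 191.]
side pad_window 0.88 [592. -25.   7.] [314. 202.]
side carrier_gate 0.78 [249. 223.  -0.] [257. 336.]
side carrier_handle 0.92 [639.  27.  18.] [289. 191.]
side carrier_handle 0.91 [239. 323.   1.]
[... 618 characters left out ...]
,  4.90906577e-01,  1.55891781e+00, -3.74780019e-05,
        1.09168013e+00, -1.05602011e-01]), 'qvel': array([ 7.80938949e-04, -8.95858668e-04, -4.49653035e-04, -8.48506657e-05,
       -2.29267375e-03,  5.37415209e-04]), 'tau': array([ 8.82211816e-05, -6.12464118e+01, -2.58430070e+01,  6.93306606e-02,
        4.45635547e-02, -1.35765916e-05]), 'eef_pos': array([ 233.46327584, -579.77262848,  214.65071445]), 'tcp_rot': array([-1.57071218e+00, -4.23651325e-05, -2.75877772e+00]), 'ft_force': array([-1.3033256 , -0.10466388, -0.164667  ]), 'moment': array([ 0.00694998, -0.03062486, -0.04247309]), 'opening': 0.9949140570769858} 18.8 [[-0.93 -0.    0.37]
 [-0.37 -0.   -0.93]
 [ 0.   -1.    0.  ]]
```

View pics/top0.png

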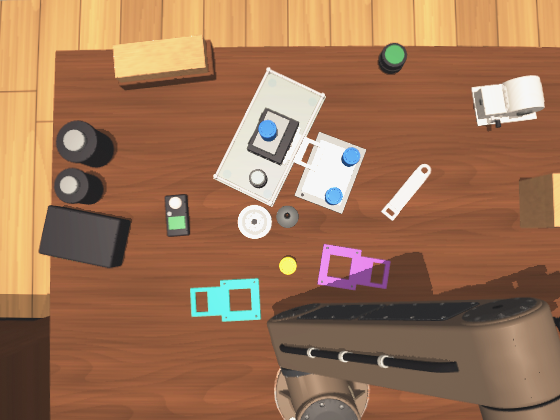

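View pics/side0.png

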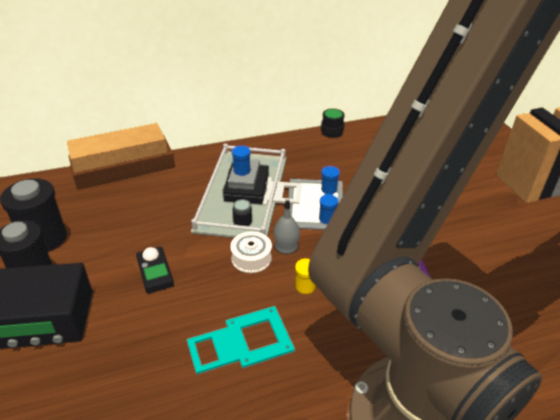

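Two pictures so far. Top view: the blue cans on the pad are at (351,156) and (333,196), and the aluminium tongue is at (310,153) between shelf and pad. Look-alikes: turquoise carrier (225,300), purple carrier (352,267), yellow can (288,265) and the blue stack-top can (268,130). I choose the aluminium tongue and the two blue cans on the pad. Next is one close crop to check this.

Run:
```python
from h import *
p=read_camera("top")
q=read_camera("side")
for p_,c in ((p,"top"),(q,"side")):
    for n in ("can_b_mid","can_c_mid"):
        for d in nets.mark_of(p_,n)[:6]:
            X=w(p_,d["point"]); print(c,n,round(d["confidence"],2),X.round(1),px(p_,X).round()[0])
im=p["img"][60:220,200:380]
cv2.imwrite("pics/crop1.png",cv2.resize(im,None,fx=4.4,fy=3.75*4.4/3.75*0.85,interpolation=cv2.INTER_CUBIC)[:600,:,::-1])
# pad fit: gray/white pixels
print("cam",(-Rt(p)[0].T@Rt(p)[1]).round(),(-Rt(q)[0].T@Rt(q)[1]).round())
```

```text
top can_b_mid 0.75 [622.2 -77.3  40. ] [350. 158.]
top can_b_mid 0.24 [518.5 -28.6  41.4] [332. 197.]
top can_c_mid 0.7 [336.7  93.3  30.1] [287. 265.]
top can_c_mid 0.69 [521.6 -30.9  41. ] [333. 195.]
side can_b_mid 0.63 [628.3 -77.2  43.5] [329. 179.]
side can_b_mid 0.54 [457.5 177.5  23.2] [251. 250.]
side can_b_mid 0.32 [591.9 -26.2   7.7] [315. 202.]
side can_c_mid 0.84 [340.9  90.2  34.2] [306. 275.]
side can_c_mid 0.56 [520.3 -32.7  43.9] [328. 208.]
cam [ 419.   79. 1392.] [-357.  379.  859.]
```

View pics/crop1.png

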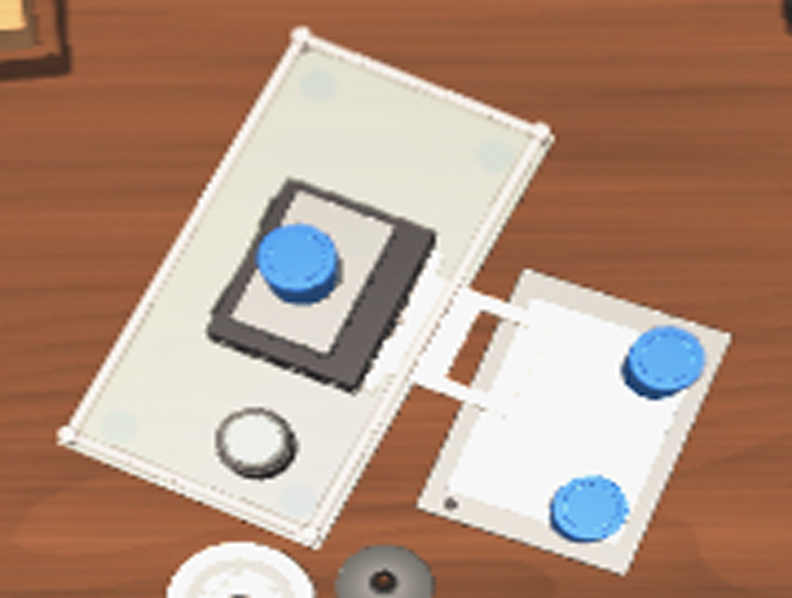

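```bash
cat > fit.py <<'E'
from h import *
def fit(p,uv,z,a,b,name):
    P=ray(p,uv,z)[:,:2]; c=P.mean(0)
    # order: (+x,+y),(+x,... ) given model
    M=np.array([[ -a,b],[ -a,-b]]) 
    return P,c
p=read_camera("top"); q=read_camera("side")
cr=lambda L:[(200+x/4.4,60+y/3.74) for x,y in L]
for n,L,z in (("rail",[(301,36),(545,130),(315,538),(67,435)],32),("pad",[(527,270),(730,335),(626,574),(420,505)],8)):
    P=ray(p,cr(L),z)[:,:2]
    print(n,P.round(1).tolist(),"c",P.mean(0).round(1))
    for i in range(4):
        d=P[(i+1)%4]-P[i]; print(np.linalg.norm(d).round(1),np.degrees(np.arctan2(d[1],d[0])).round(1))
# opening corners visible + outer side-bar edges
P=ray(p,cr([(480,311),(449,378),(466,288),(417,383),(527,313),(507,416)]),15)
print(P.round(1))
P=ray(p,cr([(289,182),(435,235),(357,390),(211,335)]),53); print("box",P.round(1),P.mean(0).round(1))
E
python3 fit.py
```

```text
rail [[867.7, 139.8], [796.6, -10.5], [500.9, 132.6], [576.1, 284.0]] c [685.3 136.4]
166.3 -115.3
328.5 154.2
169.1 63.6
325.3 -26.3
pad [[698.6, 0.3], [649.7, -125.7], [474.8, -58.6], [526.0, 68.4]] c [587.3 -28.9]
135.2 -111.2
187.3 159.0
136.9 68.1
185.6 -21.5
[[667.1  30.2  15. ]
 [618.   49.8  15. ]
 [684.2  38.7  15. ]
 [614.5  69.6  15. ]
 [665.5   1.1  15. ]
 [590.   14.2  15. ]]
box [[754.2 146.5  53. ]
 [715.1  58.2  53. ]
 [604.4 106.   53. ]
 [644.4 193.9  53. ]] [679.5 126.2  53. ]
```

```bash
cat > plan.py <<'E'
import sys
from h import *
# usage: plan.py az  x,y,z:n ...   (az = world azimuth of jaw axis, deg)
s=readout.state(); r=R.from_euler('xyz',s["tcp_rot"]); pos=np.array(s["eef_pos"],float)
z=r.as_matrix()[:,2]; cur=np.degrees(np.arctan2(z[1],z[0]))
az=float(sys.argv[1]); segs=[(np.array(eval(a.split(':')[0])),int(a.split(':')[1])) for a in sys.argv[2:]]
N=sum(n for _,n in segs); d=(az-cur+90)%180-90
print("t",round(s["t"],2),pos.round(1),"az",round(cur,1),"F",np.round(s["ft_force"],1),"op",round(s["opening"]*95.1,1),"tilt",np.round(r.as_matrix()[:,1],3))
m=max(1,int(np.ceil(abs(d)/9.5))); k=0
for T,n in segs:
    st=(T-pos)/n
    for i in range(n):
        a=d/m if k<m else 0; k+=1
        print((r.inv().apply(st)/10).round(2).tolist(),[0,round(-a,1),0]); r=R.from_euler('z',a,degrees=True)*r; pos=pos+st
E
python3 plan.py -22 520,-32,200:11 520,-32,25:4
```

```text
t 1.8 [ 233.5 -579.8  214.7] az -68.1 F [-0.1 -0.2 -0.4] op 95.3 tilt [ 0. -0. -1.]
[-4.28, 0.13, -3.65] [0, np.float64(-9.2), 0]
[-4.8, 0.13, -2.91] [0, np.float64(-9.2), 0]
[-5.21, 0.13, -2.11] [0, np.float64(-9.2), 0]
[-5.48, 0.13, -1.25] [0, np.float64(-9.2), 0]
[-5.61, 0.13, -0.35] [0, np.float64(-9.2), 0]
[-5.59, 0.13, 0.55] [0, 0, 0]
[-5.59, 0.13, 0.55] [0, 0, 0]
[-5.59, 0.13, 0.55] [0, 0, 0]
[-5.59, 0.13, 0.55] [0, 0, 0]
[-5.59, 0.13, 0.55] [0, 0, 0]
[-5.59, 0.13, 0.55] [0, 0, 0]
[-0.0, 4.37, -0.0] [0, 0, 0]
[-0.0, 4.37, -0.0] [0, 0, 0]
[-0.0, 4.37, -0.0] [0, 0, 0]
[-0.0, 4.37, -0.0] [0, 0, 0]
```

>>> {"method": "apply_moves", "body": {"increments": [[[-4.28,0.13,-3.65],[0,-9.2,0],9.5],[[-4.8,0.13,-2.9],[0,-9.2,0],9.5],[[-5.2,0.13,-2.1],[0,-9.2,0],9.5],[[-5.48,0.13,-1.25],[0,-9.2,0],9.5],[[-5.6,0.13,-0.35],[0,-9.2,0],9.5]]}}

```text
t: 2.42
eef_pos: [363.6, -326.2, 207.4]
tcp_rot: [-1.569, -0.001, -1.937]
ft_force: [-0.0, 0.6, 0.9]
opening: 0.999
```

>>> {"method": "apply_moves", "body": {"increments": [[[-5.59,0.13,0.55],[0,0,0],9.5],[[-5.59,0.13,0.55],[0,0,0],9.5],[[-5.59,0.13,0.55],[0,0,0],9.5],[[-5.59,0.13,0.55],[0,0,0],9.5],[[-5.59,0.13,0.55],[0,0,0],9.5]]}}

```text
t: 3.05
eef_pos: [492.4, -66.5, 201.7]
tcp_rot: [-1.566, -0.002, -1.935]
ft_force: [-0.6, -1.2, 0.8]
opening: 1.0
```

```bash
python3 plan.py -22 520,-32,130:5 520,-32,25:5
```

```text
t 3.05 [492.4 -66.5 201.7] az -20.9 F [-0.6 -1.2  0.8] op 95.1 tilt [ 0.004 -0.003 -1.   ]
[-0.84, 1.43, 0.26] [0, np.float64(1.1), 0]
[-0.85, 1.43, 0.25] [0, 0, 0]
[-0.85, 1.43, 0.25] [0, 0, 0]
[-0.85, 1.43, 0.25] [0, 0, 0]
[-0.85, 1.43, 0.25] [0, 0, 0]
[-0.0, 2.1, -0.01] [0, 0, 0]
[-0.0, 2.1, -0.01] [0, 0, 0]
[-0.0, 2.1, -0.01] [0, 0, 0]
[-0.0, 2.1, -0.01] [0, 0, 0]
[-0.0, 2.1, -0.01] [0, 0, 0]
```

>>> {"method": "apply_moves", "body": {"increments": [[[-2.1,1.5,0.64],[0,1.1,0],9.5],[[-2.1,1.5,0.64],[0,0,0],9.5],[[0,2,0],[0,0,0],9.5],[[0,2,0],[0,0,0],9.5],[[0,0,0],[0,0,0],9.5]]}}

```text
t: 3.68
eef_pos: [522.6, -26.7, 130.4]
tcp_rot: [-1.563, -0.001, -1.949]
ft_force: [-0.1, 0.4, 0.1]
opening: 0.999
```

```bash
python3 plan.py -22 520,-32,25:5
python3 - <<'E'
from h import *
for c in ("top","side"):
    p=read_camera(c)
    for n in ("can_b_mid","can_c_mid"):
        for d in nets.mark_of(p,n)[:4]:
            X=w(p,d["point"]); print(c,n,round(d["confidence"],2),X.round(1))
E
```

```text
t 3.67 [522.6 -26.7 130.4] az -21.6 F [-0.1  0.4  0.1] op 95.0 tilt [ 0.007 -0.004 -1.   ]
[0.12, 2.11, -0.03] [0, np.float64(0.4), 0]
[0.12, 2.11, -0.03] [0, 0, 0]
[0.12, 2.11, -0.03] [0, 0, 0]
[0.12, 2.11, -0.03] [0, 0, 0]
[0.12, 2.11, -0.03] [0, 0, 0]
top can_b_mid 0.56 [623.7 -77.6  40.2]
top can_c_mid 0.66 [338.6  94.9  30.9]
```

>>> {"method": "apply_moves", "body": {"increments": [[[0.12,2.1,-0.03],[0,0.4,0],9.5],[[0.12,2.1,-0.03],[0,0,0],9.5],[[0.12,2.1,-0.03],[0,0,0],9.5],[[0.12,2.1,-0.03],[0,0,0],9.5],[[0.12,2.1,-0.03],[0,0,0],9.5]]}}

```text
t: 4.6
eef_pos: [523.5, -33.5, 28.5]
tcp_rot: [-1.551, 0.002, -1.957]
ft_force: [0.5, 0.1, 0.6]
opening: 1.001
```

>>> {"method": "apply_moves", "body": {"increments": [[[0,0,0],[0,0,0],4.0],[[0,0,0],[0,0,0],4.0],[[0,0,0],[0,0,0],4.0],[[0,0,0],[0,0,0],4.0],[[0,0,0],[0,0,0],4.0]]}}

```text
t: 5.22
eef_pos: [524.5, -33.7, 30.8]
tcp_rot: [-1.549, 0.002, -1.957]
ft_force: [-0.9, 0.1, -0.2]
opening: 0.529
```

```bash
python3 - <<'E'
s=open('plan.py').read()
s=s.replace('z=r.as_matrix()[:,2]; cur','lv=R.align_vectors([[0,0,-1]],[r.as_matrix()[:,1]])[0]; print("level rotvec tool deg",np.degrees((r.inv()*lv*r).as_rotvec()).round(2)); z=r.as_matrix()[:,2]; cur')
open('plan.py','w').write(s)
E
python3 plan.py -22 522,-30,110:2 760,-105,110:5 760,-105,18:3
```

```text
level rotvec tool deg [-1.28  0.   -0.13]
t 5.22 [524.5 -33.7  30.8] az -22.1 F [-0.9  0.1 -0.2] op 50.3 tilt [ 0.022 -0.006 -1.   ]
[-0.14, -3.96, -0.1] [0, np.float64(-0.1), 0]
[-0.14, -3.96, -0.1] [0, 0, 0]
[-0.39, 0.11, 4.97] [0, 0, 0]
[-0.39, 0.11, 4.97] [0, 0, 0]
[-0.39, 0.11, 4.97] [0, 0, 0]
[-0.39, 0.11, 4.97] [0, 0, 0]
[-0.39, 0.11, 4.97] [0, 0, 0]
[0.01, 3.07, -0.07] [0, 0, 0]
[0.01, 3.07, -0.07] [0, 0, 0]
[0.01, 3.07, -0.07] [0, 0, 0]
```

>>> {"method": "apply_moves", "body": {"increments": [[[0,0.3,0],[-1.3,0,-0.1],5.0],[[0,0,0],[0,0,0],4.0],[[0,0,0],[0,0,0],4.0],[[0,0,0],[0,0,0],4.0],[[0,0,0],[0,0,0],4.0]]}}

```text
t: 5.85
eef_pos: [524.6, -33.7, 27.7]
tcp_rot: [-1.573, 0.0, -1.957]
ft_force: [0.5, -0.5, 0.3]
opening: 0.483
```

```bash
python3 plan.py -22 522,-32,110:4 760,-105,110:6 760,-105,25:5
```

```text
level rotvec tool deg [ 0.11  0.   -0.03]
t 5.85 [524.6 -33.7  27.7] az -22.1 F [ 0.5 -0.5  0.3] op 45.9 tilt [-0.002  0.001 -1.   ]
[-0.02, -2.06, -0.08] [0, np.float64(-0.1), 0]
[-0.02, -2.06, -0.08] [0, 0, 0]
[-0.02, -2.06, -0.08] [0, 0, 0]
[-0.02, -2.06, -0.08] [0, 0, 0]
[-0.36, -0.01, 4.13] [0, 0, 0]
[-0.36, -0.01, 4.13] [0, 0, 0]
[-0.36, -0.01, 4.13] [0, 0, 0]
[-0.36, -0.01, 4.13] [0, 0, 0]
[-0.36, -0.01, 4.13] [0, 0, 0]
[-0.36, -0.01, 4.13] [0, 0, 0]
[0.0, 1.7, 0.0] [0, 0, 0]
[0.0, 1.7, 0.0] [0, 0, 0]
[0.0, 1.7, 0.0] [0, 0, 0]
[0.0, 1.7, 0.0] [0, 0, 0]
[0.0, 1.7, 0.0] [0, 0, 0]
```

>>> {"method": "apply_moves", "body": {"increments": [[[0,-1.5,0],[0,0,0],4.0],[[0,-2.5,0],[0,0,0],4.0],[[0,-2.5,0],[0,0,0],4.0],[[0,-2.5,0],[0,0,0],4.0],[[-0.3,-0.3,3],[0,0,0],4.0]]}}

```text
t: 6.48
eef_pos: [552.9, -42.0, 127.4]
tcp_rot: [-1.573, 0.0, -1.956]
ft_force: [-0.2, 0.3, 0.3]
opening: 0.477
```

>>> {"method": "apply_moves", "body": {"increments": [[[-0.36,0,4.3],[0,0,0],4.0],[[-0.36,0,4.3],[0,0,0],4.0],[[-0.36,0,4.3],[0,0,0],4.0],[[-0.36,0,4.3],[0,0,0],4.0],[[-0.36,0,4],[0,0,0],4.0]]}}

```text
t: 7.1
eef_pos: [761.4, -106.5, 135.2]
tcp_rot: [-1.568, 0.001, -1.956]
ft_force: [-0.9, -0.7, 0.0]
opening: 0.481
```

```bash
python3 plan.py -22 760,-105,24:5
```

```text
level rotvec tool deg [-0.16 -0.   -0.07]
t 7.1 [ 761.4 -106.5  135.2] az -22.1 F [-0.9 -0.7  0. ] op 45.7 tilt [ 0.003  0.    -1.   ]
[-0.01, 2.22, -0.04] [0, np.float64(-0.1), 0]
[-0.01, 2.22, -0.04] [0, 0, 0]
[-0.01, 2.22, -0.04] [0, 0, 0]
[-0.01, 2.22, -0.04] [0, 0, 0]
[-0.01, 2.22, -0.04] [0, 0, 0]
```

>>> {"method": "apply_moves", "body": {"increments": [[[0,3,0],[-0.2,0,0],4.0],[[0,3,0],[0,0,0],4.0],[[0,3,0],[0,0,0],4.0],[[0,1.5,0],[0,0,0],4.0],[[0,0.4,0],[0,0,0],4.0]]}}

```text
t: 7.72
eef_pos: [764.4, -107.6, 28.3]
tcp_rot: [-1.567, 0.002, -1.957]
ft_force: [-0.7, -0.6, 0.1]
opening: 0.482
```

```bash
python3 plan.py -22 760,-105,20:2
```

```text
level rotvec tool deg [-0.21  0.   -0.11]
t 7.72 [ 764.4 -107.6   28.3] az -22.1 F [-0.7 -0.6  0.1] op 45.8 tilt [ 0.004  0.    -1.   ]
[-0.04, 0.41, -0.26] [0, np.float64(-0.1), 0]
[-0.04, 0.41, -0.26] [0, 0, 0]
```

Lower to contact, then open.

>>> {"method": "apply_moves", "body": {"increments": [[[0,0.5,0],[0,0,0],4.0],[[0,0.3,0],[0,0,0],4.0],[[0,0.2,0],[0,0,0],4.0],[[0,0.1,0],[0,0,0],4.0],[[0,0,0],[0,0,0],4.0]]}}

```text
t: 8.35
eef_pos: [765.8, -107.8, 20.3]
tcp_rot: [-1.563, 0.003, -1.956]
ft_force: [0.3, -1.2, -0.3]
opening: 0.484
```

>>> {"method": "apply_moves", "body": {"increments": [[[0,0,0],[0,0,0],5.5],[[0,0,0],[0,0,0],7],[[0,0,0],[0,0,0],9.0],[[0,0,0],[0,0,0],9.5],[[0,0,0],[0,0,0],9.5]]}}

```text
t: 8.98
eef_pos: [765.9, -107.9, 20.6]
tcp_rot: [-1.563, 0.003, -1.956]
ft_force: [-0.2, 0.1, 0.5]
opening: 0.941
```

```bash
python3 plan.py -22 760,-105,130:5 623,-77,130:5 623,-77,27:5
```

```text
level rotvec tool deg [-0.47  0.   -0.15]
t 8.97 [ 765.9 -107.9   20.6] az -22.1 F [-0.2  0.1  0.5] op 89.5 tilt [ 0.009 -0.001 -1.   ]
[-0.01, -2.19, -0.11] [0, np.float64(-0.1), 0]
[-0.01, -2.19, -0.11] [0, 0, 0]
[-0.01, -2.19, -0.11] [0, 0, 0]
[-0.01, -2.19, -0.11] [0, 0, 0]
[-0.01, -2.19, -0.11] [0, 0, 0]
[0.51, -0.02, -2.75] [0, 0, 0]
[0.51, -0.02, -2.75] [0, 0, 0]
[0.51, -0.02, -2.75] [0, 0, 0]
[0.51, -0.02, -2.75] [0, 0, 0]
[0.51, -0.02, -2.75] [0, 0, 0]
[0.01, 2.06, -0.02] [0, 0, 0]
[0.01, 2.06, -0.02] [0, 0, 0]
[0.01, 2.06, -0.02] [0, 0, 0]
[0.01, 2.06, -0.02] [0, 0, 0]
[0.01, 2.06, -0.02] [0, 0, 0]
```

>>> {"method": "apply_moves", "body": {"increments": [[[0,-2.2,0],[-0.4,0,0],9.5],[[0,-2.2,0],[0,0,0],9.5],[[0,-2.2,0],[0,0,0],9.5],[[0,-2.2,0],[0,0,0],9.5],[[0,-2.2,0],[0,0,0],9.5]]}}

```text
t: 9.6
eef_pos: [764.8, -107.9, 133.8]
tcp_rot: [-1.572, 0.002, -1.957]
ft_force: [0.3, 0.1, 0.1]
opening: 0.999
```

>>> {"method": "apply_moves", "body": {"increments": [[[0.51,0,-2.85],[0,0,0],9.5],[[0.51,0,-2.85],[0,0,0],9.5],[[0.51,0,-2.85],[0,0,0],9.5],[[0.51,0,-2.85],[0,0,0],9.5],[[0.51,0,-2.85],[0,0,0],9.5]]}}

```text
t: 10.22
eef_pos: [621.1, -77.7, 139.0]
tcp_rot: [-1.563, 0.003, -1.957]
ft_force: [0.4, 0.1, 0.7]
opening: 1.0
```

```bash
python3 plan.py -22 623,-77,27:5
```

```text
level rotvec tool deg [-0.44  0.   -0.2 ]
t 10.22 [621.1 -77.7 139. ] az -22.1 F [0.4 0.1 0.7] op 95.1 tilt [ 0.008  0.    -1.   ]
[-0.02, 2.24, 0.01] [0, np.float64(-0.1), 0]
[-0.02, 2.24, 0.01] [0, 0, 0]
[-0.02, 2.24, 0.01] [0, 0, 0]
[-0.02, 2.24, 0.01] [0, 0, 0]
[-0.02, 2.24, 0.01] [0, 0, 0]
```

>>> {"method": "apply_moves", "body": {"increments": [[[0,2.3,0],[-0.4,0,-0.2],9.5],[[0,2.3,0],[0,0,0],9.5],[[0,2.3,0],[0,0,0],9.5],[[0,2.3,0],[0,0,0],9.5],[[0,2.2,0],[0,0,0],9.5]]}}

```text
t: 10.85
eef_pos: [622.2, -77.7, 28.6]
tcp_rot: [-1.561, 0.001, -1.956]
ft_force: [-0.1, -0.6, -0.7]
opening: 0.999
```

>>> {"method": "apply_moves", "body": {"increments": [[[0,0,0],[-0.4,0,0],6],[[0,0,0],[0,0,0],4.0],[[0,0,0],[0,0,0],4.0],[[0,0,0],[0,0,0],4.0],[[0,0,0],[0,0,0],4.0]]}}

```text
t: 11.48
eef_pos: [623.1, -77.9, 31.5]
tcp_rot: [-1.566, 0.002, -1.956]
ft_force: [0.5, -0.2, -0.2]
opening: 0.535
```

>>> {"method": "apply_moves", "body": {"increments": [[[0,0,0],[0,0,0],4.0],[[0,0,0],[0,0,0],4.0],[[0,0,0],[0,0,0],4.0],[[0,0,0],[0,0,0],4.0],[[0,0,0],[0,0,0],4.0]]}}

```text
t: 12.1
eef_pos: [623.0, -77.9, 31.6]
tcp_rot: [-1.566, 0.002, -1.956]
ft_force: [0.4, 0.3, 0.7]
opening: 0.482
```

```bash
python3 plan.py -22 623,-77,80:5 690,-190,80:4 690,-190,24:3
```

```text
level rotvec tool deg [-0.29 -0.   -0.09]
t 12.1 [623.  -77.9  31.6] az -22.1 F [0.4 0.3 0.7] op 45.8 tilt [ 0.005 -0.    -1.   ]
[-0.02, -0.97, -0.0] [0, np.float64(-0.1), 0]
[-0.02, -0.97, -0.0] [0, 0, 0]
[-0.02, -0.97, -0.0] [0, 0, 0]
[-0.02, -0.97, -0.0] [0, 0, 0]
[-0.02, -0.97, -0.0] [0, 0, 0]
[1.99, 0.01, 2.61] [0, 0, 0]
[1.99, 0.01, 2.61] [0, 0, 0]
[1.99, 0.01, 2.61] [0, 0, 0]
[1.99, 0.01, 2.61] [0, 0, 0]
[0.0, 1.87, -0.01] [0, 0, 0]
[0.0, 1.87, -0.01] [0, 0, 0]
[0.0, 1.87, -0.01] [0, 0, 0]
```

>>> {"method": "apply_moves", "body": {"increments": [[[0,-1.5,0],[-0.3,0,0],4.0],[[0,-2.5,0],[0,0,0],4.0],[[0.5,-1.5,0.6],[0,0,0],4.0],[[1.9,0,2.5],[0,0,0],4.0],[[2,0,2.6],[0,0,0],4.0]]}}

```text
t: 12.72
eef_pos: [660.2, -139.8, 93.2]
tcp_rot: [-1.57, 0.002, -1.954]
ft_force: [-0.3, 0.8, -0.8]
opening: 0.481
```

>>> {"method": "apply_moves", "body": {"increments": [[[2,0,2.6],[0,0,0],4.0],[[1.6,0,2.1],[0,0,0],4.0],[[0,1,0],[0,0,0],4.0],[[0,1.5,0],[0,0,0],4.0],[[0,1,0],[0,0,0],4.0]]}}

```text
t: 13.35
eef_pos: [691.7, -193.1, 60.9]
tcp_rot: [-1.567, 0.002, -1.955]
ft_force: [0.5, -0.3, -1.3]
opening: 0.48
```

```bash
python3 plan.py -22 690,-190,23:3
```

```text
level rotvec tool deg [-0.21  0.   -0.13]
t 13.35 [ 691.7 -193.1   60.9] az -22.0 F [ 0.5 -0.3 -1.3] op 45.7 tilt [ 0.004  0.001 -1.   ]
[-0.07, 1.26, -0.1] [0, np.float64(0.0), 0]
[-0.07, 1.26, -0.1] [0, 0, 0]
[-0.07, 1.26, -0.1] [0, 0, 0]
```

>>> {"method": "apply_moves", "body": {"increments": [[[0,2,0],[-0.2,0,-0.1],4.0],[[0,1,0],[0,0,0],4.0],[[0,0.4,0],[0,0,0],4.0],[[0,0.3,0],[0,0,0],4.0],[[0,0,0],[0,0,0],4.0]]}}

```text
t: 13.98
eef_pos: [691.3, -191.4, 24.2]
tcp_rot: [-1.572, 0.0, -1.953]
ft_force: [-0.1, -0.8, -0.3]
opening: 0.482
```

>>> {"method": "apply_moves", "body": {"increments": [[[0,0.2,0],[0,0,0],4.0],[[0,0,0],[0,0,0],5.5],[[0,0,0],[0,0,0],7],[[0,0,0],[0,0,0],8.0],[[0,0,0],[0,0,0],9.0]]}}

```text
t: 14.6
eef_pos: [691.6, -191.5, 22.4]
tcp_rot: [-1.571, 0.0, -1.953]
ft_force: [-0.7, 0.7, -0.1]
opening: 0.835
```

```bash
python3 plan.py -22 690,-190,130:5
```

```text
level rotvec tool deg [ 0.01  0.   -0.01]
t 14.6 [ 691.6 -191.5   22.4] az -21.9 F [-0.7  0.7 -0.1] op 79.4 tilt [-0.  0. -1.]
[-0.02, -2.15, -0.04] [0, np.float64(0.1), 0]
[-0.02, -2.15, -0.04] [0, 0, 0]
[-0.02, -2.15, -0.04] [0, 0, 0]
[-0.02, -2.15, -0.04] [0, 0, 0]
[-0.02, -2.15, -0.04] [0, 0, 0]
```

>>> {"method": "apply_moves", "body": {"increments": [[[0,-2.2,0],[0,0,0],9.0],[[0,-2.5,0],[0,0,0],6.0],[[0,-2.5,0],[0,0,0],4.0],[[0,-2.5,0],[0,0,0],2.8],[[0,-2.2,0],[0,0,0],2.8]]}}

```text
t: 15.22
eef_pos: [691.7, -191.5, 149.8]
tcp_rot: [-1.57, 0.0, -1.953]
ft_force: [0.2, -0.8, -0.5]
opening: 0.583
```

Run:
```python
from h import *
ims=[]
for c in ("top","side"):
    p=read_camera(c)
    for n in ("can_b_mid","carrier_handle","pad_window"):
        for d in nets.mark_of(p,n)[:4]:
            X=w(p,d["point"]); print(c,n,round(d["confidence"],2),X.round(1))
    ims.append(p["img"])
a=ims[0][60:220,200:380]; b=ims[1][130:290,200:380]
o=np.hstack([a,b]); cv2.imwrite("pics/c2.png",cv2.resize(o,(800,356),interpolation=cv2.INTER_CUBIC)[:,:,::-1])
```

```text
top carrier_handle 0.75 [239.6 324.6   1.8]
top carrier_handle 0.54 [470.9 388.8  13.9]
top pad_window 0.58 [589.2 -25.6  11.7]
side can_b_mid 0.6 [ 691.9 -190.6   33. ]
side carrier_handle 0.9 [ 2.399e+02  3.266e+02 -3.000e-01]
side carrier_handle 0.66 [476.3 395.6  12.9]
side carrier_handle 0.62 [640.3  24.9  19.3]
side carrier_handle 0.48 [ 694.5 -187.3   34. ]
side pad_window 0.5 [574.8 170.8  36.9]
```

View pics/c2.png

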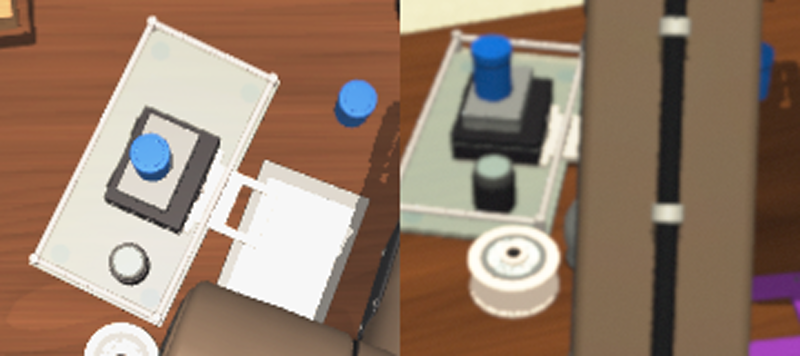

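The view shows the pad clear, can c standing at (357,97) of the crop, and the carrier not moved. The handle estimates agree at about (637,25), so I go over it.

```bash
python3 plan.py -22 637,25,150:5 637,25,60:4 637,25,10:5
```

```text
level rotvec tool deg [ 0.16  0.   -0.  ]
t 15.62 [ 691.1 -191.3  145.9] az -21.9 F [-0.1 -0.4  0.1] op 28.9 tilt [-0.002  0.001 -1.   ]
[-3.61, -0.07, -2.62] [0, np.float64(0.1), 0]
[-3.61, -0.07, -2.62] [0, 0, 0]
[-3.61, -0.07, -2.62] [0, 0, 0]
[-3.61, -0.07, -2.62] [0, 0, 0]
[-3.61, -0.07, -2.62] [0, 0, 0]
[0.0, 2.25, 0.01] [0, 0, 0]
[0.0, 2.25, 0.01] [0, 0, 0]
[0.0, 2.25, 0.01] [0, 0, 0]
[0.0, 2.25, 0.01] [0, 0, 0]
[0.0, 1.0, 0.0] [0, 0, 0]
[0.0, 1.0, 0.0] [0, 0, 0]
[0.0, 1.0, 0.0] [0, 0, 0]
[0.0, 1.0, 0.0] [0, 0, 0]
[0.0, 1.0, 0.0] [0, 0, 0]
```

>>> {"method": "apply_moves", "body": {"increments": [[[-3.6,0,-2.6],[0,0,0],2.2],[[-3.6,0,-2.6],[0,0,0],2.2],[[-3.6,0,-2.6],[0,0,0],2.2],[[-3.6,0,-2.6],[0,0,0],2.2],[[-3.2,0.5,-2.4],[0,0,0],2.2]]}}

```text
t: 16.25
eef_pos: [635.9, 22.8, 137.1]
tcp_rot: [-1.579, -0.001, -1.957]
ft_force: [-0.5, -0.6, -0.5]
opening: 0.233
```

```bash
python3 plan.py -22 637,25,50:5
python3 - <<'E'
from h import *
p=read_camera("top"); 
for d in nets.mark_of(p,"carrier_handle")[:4]: print(w(p,d["point"]).round(1),d["confidence"])
q=read_camera("side")
for d in nets.mark_of(q,"carrier_handle")[:4]: print("s",w(q,d["point"]).round(1),d["confidence"])
a=np.hstack([i["img"][v:v+80,u:u+90] for i,v,u in ((p,110,270),(q,140,240))])
cv2.imwrite("pics/c3.png",cv2.resize(a,(800,356),interpolation=cv2.INTER_CUBIC)[:,:,::-1])
E
```

```text
level rotvec tool deg [ 0.44 -0.    0.06]
t 16.25 [635.9  22.8 137.1] az -22.2 F [-0.5 -0.6 -0.5] op 22.1 tilt [-0.008  0.002 -1.   ]
[-0.05, 1.74, 0.02] [0, np.float64(-0.2), 0]
[-0.05, 1.74, 0.02] [0, 0, 0]
[-0.05, 1.74, 0.02] [0, 0, 0]
[-0.05, 1.74, 0.02] [0, 0, 0]
[-0.05, 1.74, 0.02] [0, 0, 0]
[ 313.9 -149.6    4.2] 0.49
s [239.3 321.4   1.4] 0.71
s [ 318.4 -149.7    3.6] 0.68
s [455.6 179.   23.6] 0.2
```

View pics/c3.png

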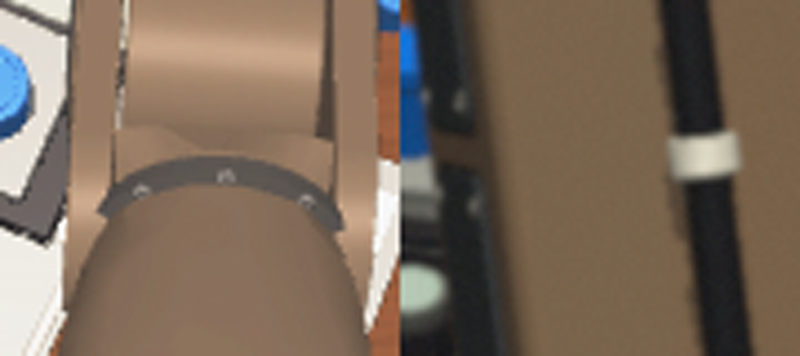

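The arm hides the tongue from both cameras, so I descend watching the force.

>>> {"method": "apply_moves", "body": {"increments": [[[-0.1,2.5,0],[0.4,0,0],2.2],[[-0.1,2.5,0],[0,0,0],2.2],[[0,2.5,0],[0,0,0],2.2],[[0,2,0],[0,0,0],2.2],[[0,1,0],[0,0,0],2.2]]}}

```text
t: 17.08
eef_pos: [639.6, 17.1, 29.1]
tcp_rot: [-1.569, -0.001, -1.962]
ft_force: [-0.2, -0.1, 0.2]
opening: 0.226
```

```bash
python3 plan.py -22 637,25,10.5:5
```

```text
level rotvec tool deg [-0.12 -0.    0.06]
t 17.07 [639.6  17.1  29.1] az -22.4 F [-0.2 -0.1  0.2] op 21.5 tilt [ 0.002 -0.002 -1.   ]
[-0.13, 0.37, -0.11] [0, np.float64(-0.4), 0]
[-0.13, 0.37, -0.11] [0, 0, 0]
[-0.13, 0.37, -0.11] [0, 0, 0]
[-0.13, 0.37, -0.11] [0, 0, 0]
[-0.13, 0.37, -0.11] [0, 0, 0]
```

>>> {"method": "apply_moves", "body": {"increments": [[[-0.5,0,-0.4],[0,0.4,0],2.2],[[-0.2,0,-0.15],[0,0,0],2.2],[[0,0,0],[0,0,0],2.2],[[0,0,0],[0,0,0],2.2],[[0,0.4,0],[0,0,0],2.2]]}}

```text
t: 17.7
eef_pos: [638.3, 25.2, 26.9]
tcp_rot: [-1.566, -0.0, -1.971]
ft_force: [-0.5, 0.9, 0.1]
opening: 0.232
```

```bash
python3 plan.py -22 637,25,10:5
```

```text
level rotvec tool deg [-0.28 -0.    0.01]
t 17.7 [638.3  25.2  26.9] az -22.9 F [-0.5  0.9  0.1] op 22.1 tilt [ 0.004 -0.002 -1.   ]
[0.01, 0.34, -0.02] [0, np.float64(-0.9), 0]
[0.01, 0.34, -0.02] [0, 0, 0]
[0.01, 0.34, -0.02] [0, 0, 0]
[0.01, 0.34, -0.02] [0, 0, 0]
[0.01, 0.34, -0.02] [0, 0, 0]
```

>>> {"method": "apply_moves", "body": {"increments": [[[0,0.4,0],[-0.2,-0.9,0],2.2],[[0,0.4,0],[0,0,0],2.2],[[0,0.3,0],[0,0,0],2.2],[[0,0.3,0],[0,0,0],2.2],[[0,0.2,0],[0,0,0],2.2]]}}

```text
t: 18.32
eef_pos: [638.1, 25.1, 9.2]
tcp_rot: [-1.571, -0.0, -1.954]
ft_force: [-0.9, -0.6, -0.2]
opening: 0.235
```

```bash
python3 plan.py -22 637,25,10:2
```

```text
level rotvec tool deg [-0.01 -0.    0.02]
t 18.32 [638.1  25.1   9.2] az -21.9 F [-0.9 -0.6 -0.2] op 22.4 tilt [ 0. -0. -1.]
[0.03, -0.04, -0.05] [0, np.float64(0.1), 0]
[0.03, -0.04, -0.05] [0, 0, 0]
```

Now start a straight gentle pull.

>>> {"method": "apply_moves", "body": {"increments": [[[0.3,0,0],[0,0,0],2.2],[[0.4,0,0],[0,0,0],2.2],[[0.4,0,0],[0,0,0],2.2],[[0.4,0,0],[0,0,0],2.2],[[0.4,0,0],[0,0,0],2.2]]}}

```text
t: 18.95
eef_pos: [630.9, 6.8, 9.3]
tcp_rot: [-1.57, 0.0, -1.954]
ft_force: [1.8, 2.7, -1.6]
opening: 0.232
```

>>> {"method": "apply_moves", "body": {"increments": [[[0.5,0,0],[0,0,0],2.2],[[0.5,0,0],[0,0,0],2.2],[[0.5,0,0],[0,0,0],2.2],[[0.5,0,0],[0,0,0],2.2],[[0.5,0,0],[0,0,0],2.2]]}}

```text
t: 19.58
eef_pos: [621.3, -17.6, 9.4]
tcp_rot: [-1.569, 0.001, -1.954]
ft_force: [2.2, 3.8, -1.4]
opening: 0.233
```

```bash
python3 plan.py -22 548,-132,9.5:25
python3 - <<'E'
from h import *
p=read_camera("top"); q=read_camera("side")
a=np.hstack([i["img"][v:v+160,u:u+180] for i,v,u in ((p,60,200),(q,120,180))])
cv2.imwrite("pics/c4.png",cv2.resize(a,(800,356),interpolation=cv2.INTER_CUBIC)[:,:,::-1])
E
```

```text
level rotvec tool deg [-0.1   0.   -0.07]
t 19.57 [621.3 -17.6   9.4] az -22.0 F [ 2.2  3.8 -1.4] op 22.2 tilt [ 0.002  0.    -1.   ]
[0.53, -0.0, -0.1] [0, np.float64(0.0), 0]
[0.53, -0.0, -0.1] [0, 0, 0]
[0.53, -0.0, -0.1] [0, 0, 0]
[0.53, -0.0, -0.1] [0, 0, 0]
[0.53, -0.0, -0.1] [0, 0, 0]
[0.53, -0.0, -0.1] [0, 0, 0]
[0.53, -0.0, -0.1] [0, 0, 0]
[0.53, -0.0, -0.1] [0, 0, 0]
[0.53, -0.0, -0.1] [0, 0, 0]
[0.53, -0.0, -0.1] [0, 0, 0]
[0.53, -0.0, -0.1] [0, 0, 0]
[0.53, -0.0, -0.1] [0, 0, 0]
[0.53, -0.0, -0.1] [0, 0, 0]
[0.53, -0.0, -0.1] [0, 0, 0]
[0.53, -0.0, -0.1] [0, 0, 0]
[0.53, -0.0, -0.1] [0, 0, 0]
[0.53, -0.0, -0.1] [0, 0, 0]
[0.53, -0.0, -0.1] [0, 0, 0]
[0.53, -0.0, -0.1] [0, 0, 0]
[0.53, -0.0, -0.1] [0, 0, 0]
[0.53, -0.0, -0.1] [0, 0, 0]
[0.53, -0.0, -0.1] [0, 0, 0]
[0.53, -0.0, -0.1] [0, 0, 0]
[0.53, -0.0, -0.1] [0, 0, 0]
[0.53, -0.0, -0.1] [0, 0, 0]
```

View pics/c4.png

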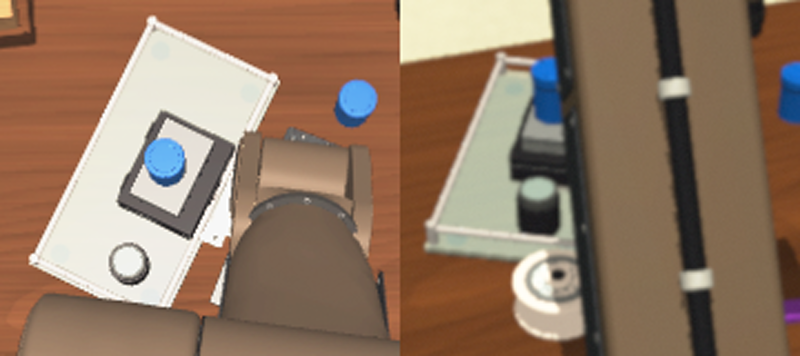

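The pull works at about 4 N: the box has come up to the rail, the stack is upright, and the plate's corner shows at (215,238). I continue.

>>> {"method": "apply_moves", "body": {"increments": [[[0.5,0,0],[0,0,0],2.2],[[0.5,0,0],[0,0,0],2.2],[[0.5,0,0],[0,0,0],2.2],[[0.5,0,0],[0,0,0],2.2],[[0.5,0,-0.05],[0,0,0],2.2]]}}

```text
t: 20.3
eef_pos: [610.7, -42.0, 9.5]
tcp_rot: [-1.569, 0.001, -1.954]
ft_force: [1.6, 4.0, -1.3]
opening: 0.229
```

>>> {"method": "apply_moves", "body": {"increments": [[[0.5,0,-0.1],[0,0,0],2.2],[[0.5,0,-0.1],[0,0,0],2.2],[[0.5,0,-0.1],[0,0,0],2.2],[[0.5,0,-0.1],[0,0,0],2.2],[[0.5,0,-0.1],[0,0,0],2.2]]}}

```text
t: 20.92
eef_pos: [595.3, -65.5, 9.4]
tcp_rot: [-1.57, 0.0, -1.954]
ft_force: [1.3, 0.5, -0.7]
opening: 0.233
```

>>> {"method": "apply_moves", "body": {"increments": [[[0.5,0,-0.1],[0,0,0],2.2],[[0.5,0,-0.1],[0,0,0],2.2],[[0.5,0,-0.1],[0,0,0],2.2],[[0.5,0,-0.1],[0,0,0],2.2],[[0.5,0,-0.1],[0,0,0],2.2]]}}

```text
t: 21.55
eef_pos: [580.1, -88.5, 9.4]
tcp_rot: [-1.57, 0.0, -1.954]
ft_force: [-0.3, 1.6, -0.2]
opening: 0.231
```

```bash
python3 plan.py -22 548,-132,9.5:12
python3 - <<'E'
from h import *
p=read_camera("top"); q=read_camera("side")
for c,i in (("top",p),("side",q)):
    for n in "clasp_box_mid slide_box_mid can_top_mid loupe_mid carrier_gate carrier_tail".split():
        for d in nets.mark_of(i,n)[:2]: print(c,n,round(d["confidence"],2),w(i,d["point"]).round(1))
a=np.hstack([i["img"][v:v+160,u:u+180] for i,v,u in ((p,60,200),(q,120,180))])
cv2.imwrite("pics/c5.png",cv2.resize(a,(800,356),interpolation=cv2.INTER_CUBIC)[:,:,::-1])
E
```

```text
level rotvec tool deg [-0.03 -0.   -0.  ]
t 21.55 [580.1 -88.5   9.4] az -22.0 F [-0.3  1.6 -0.2] op 22.0 tilt [ 0.001 -0.    -1.   ]
[0.44, -0.0, -0.11] [0, np.float64(0.0), 0]
[0.44, -0.0, -0.11] [0, 0, 0]
[0.44, -0.0, -0.11] [0, 0, 0]
[0.44, -0.0, -0.11] [0, 0, 0]
[0.44, -0.0, -0.11] [0, 0, 0]
[0.44, -0.0, -0.11] [0, 0, 0]
[0.44, -0.0, -0.11] [0, 0, 0]
[0.44, -0.0, -0.11] [0, 0, 0]
[0.44, -0.0, -0.11] [0, 0, 0]
[0.44, -0.0, -0.11] [0, 0, 0]
[0.44, -0.0, -0.11] [0, 0, 0]
[0.44, -0.0, -0.11] [0, 0, 0]
top clasp_box_mid 0.33 [ 761.3 -105.8   33.3]
top slide_box_mid 0.62 [680.9 121.3  58.9]
top can_top_mid 0.58 [681.5 129.   98.9]
top loupe_mid 0.72 [569.9 169.2  34.8]
top carrier_gate 0.76 [625.8  13.5  12.9]
top carrier_gate 0.57 [243.9 221.6   7.2]
top carrier_tail 0.73 [681.2 138.9  -2.6]
top carrier_tail 0.7 [640.7  63.7  15.1]
side clasp_box_mid 0.73 [683.  109.1  25.8]
side slide_box_mid 0.55 [683.8 116.1  57.3]
side slide_box_mid 0.36 [692.3 136.    2.3]
side can_top_mid 0.76 [681.6 126.4  97. ]
side loupe_mid 0.64 [572.9 171.5  35.8]
side carrier_gate 0.73 [244.3 219.5  -1.5]
side carrier_gate 0.7 [683.3 112.5  27.5]
side carrier_tail 0.75 [576.1 171.3  36.3]
side carrier_tail 0.64 [252.2 166.4   3.8]
```

View pics/c5.png

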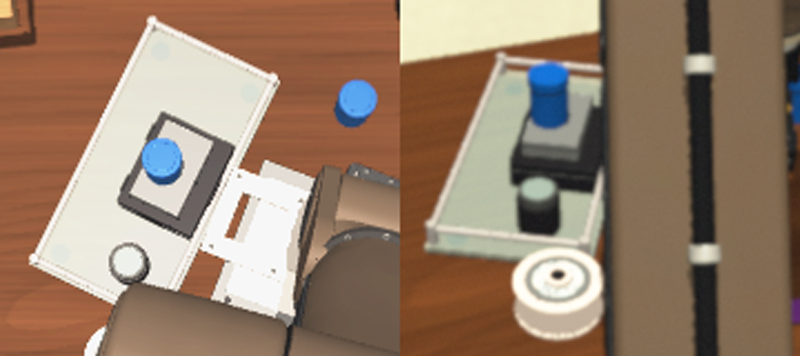

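The stack has settled on the glass and is upright. The tail is out under the rail at about (225,185), and the gate is at about (625,14). About 50 mm along and 16 mm across remain.

>>> {"method": "apply_moves", "body": {"increments": [[[0.45,0,-0.16],[0,0,0],2.2],[[0.45,0,-0.16],[0,0,0],2.2],[[0.45,0,-0.16],[0,0,0],2.2],[[0.45,0,-0.16],[0,0,0],2.2],[[0.45,0,-0.16],[0,0,0],2.2]]}}

```text
t: 22.88
eef_pos: [563.6, -107.0, 9.4]
tcp_rot: [-1.57, 0.0, -1.954]
ft_force: [0.6, 1.0, 0.1]
opening: 0.231
```

>>> {"method": "apply_moves", "body": {"increments": [[[0.45,0,-0.16],[0,0,0],2.2],[[0.45,0,-0.16],[0,0,0],2.2],[[0.45,0,-0.16],[0,0,0],2.2],[[0.4,0,-0.16],[0,0,0],2.2],[[0.2,0,0],[0,0,0],2.2]]}}

```text
t: 23.5
eef_pos: [549.3, -124.0, 9.4]
tcp_rot: [-1.57, 0.0, -1.954]
ft_force: [0.6, 0.1, -0.0]
opening: 0.232
```

```bash
python3 plan.py -22 548,-132,9.5:2
python3 - <<'E'
from h import *
p=read_camera("top"); q=read_camera("side")
for c,i in (("top",p),("side",q)):
    for n in "pad_window carrier_handle carrier_gate carrier_tail".split():
        for d in nets.mark_of(i,n)[:2]: print(c,n,round(d["confidence"],2),w(i,d["point"]).round(1))
a=p["img"][110:230,270:430]
cv2.imwrite("pics/c6.png",cv2.resize(a,(800,600),interpolation=cv2.INTER_CUBIC)[:,:,::-1])
E
```

```text
level rotvec tool deg [-0.05 -0.   -0.02]
t 23.5 [ 549.3 -124.     9.4] az -22.0 F [ 0.6  0.1 -0. ] op 22.1 tilt [ 0.001 -0.    -1.   ]
[0.39, -0.0, 0.09] [0, np.float64(0.0), 0]
[0.39, -0.0, 0.09] [0, 0, 0]
top pad_window 0.88 [589.4 -25.    9.6]
top carrier_handle 0.67 [239.  326.9   6.1]
top carrier_gate 0.69 [598.2 -23.8   8.4]
top carrier_gate 0.59 [243.8 219.5   6.8]
top carrier_tail 0.83 [620.4  23.9  11.2]
top carrier_tail 0.21 [ 688.7 -189.4   32.4]
side carrier_handle 0.84 [ 314.  -152.5    2.3]
side carrier_handle 0.64 [238.6 323.9  -0.7]
side carrier_gate 0.98 [333.9 -47.8   4.2]
side carrier_gate 0.71 [245.4 222.7   1.1]
side carrier_tail 0.62 [252.  168.3   4.6]
```

View pics/c6.png

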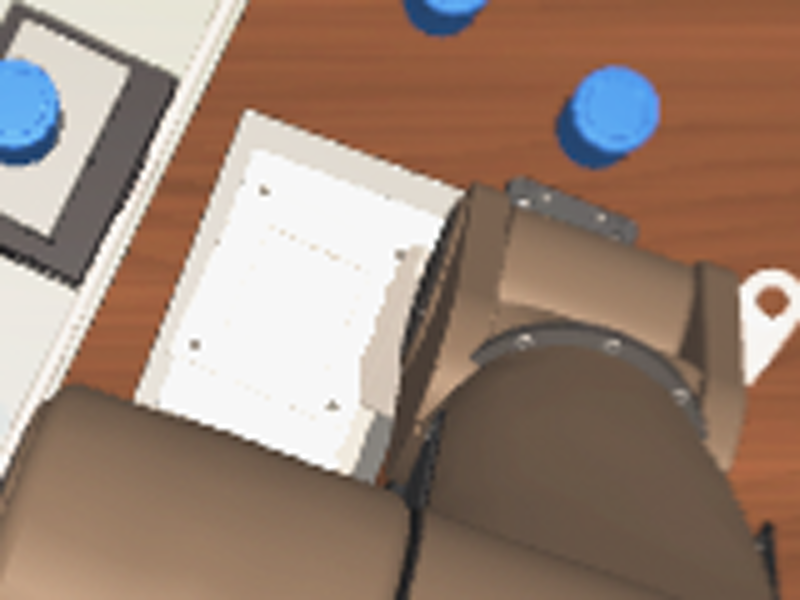

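Run:
```python
from h import *
p=read_camera("top")
S=ray(p,[(270+x/5,110+y/5) for x,y in [(265,190),(400,255),(332,406),(195,344)]],15)[:,:2]
P=ray(p,[(319.8,132.2),(365.9,149.6),(342.3,213.5),(295.5,195.0)],8)[:,:2]
W=ray(p,[(270+258/5,110+150/5)],8)
ang=lambda d:np.degrees(np.arctan2(d[1],d[0])).round(1)
g=S.mean(0);c=P.mean(0)
print(g,c,g-c,[ang(S[i]-S[j]) for i,j in((0,1),(3,2),(0,3),(1,2))],[ang(P[i]-P[j]) for i,j in((0,1),(3,2),(0,3),(1,2))],W)
a=np.radians(68); print("err along/ across",(g-c)@[np.cos(a),np.sin(a)],(g-c)@[-np.sin(a),np.cos(a)])
print([np.linalg.norm(S[i]-S[j]).round(1) for i,j in((0,1),(3,2),(0,3),(1,2))])
```

```text
[593.84980461 -24.95354748] [587.25255707 -28.98005814] [6.59724754 4.02651066] [np.float64(63.7), np.float64(65.2), np.float64(-24.8), np.float64(-24.8)] [np.float64(68.8), np.float64(68.0), np.float64(-21.5), np.float64(-21.0)] [[676.90778713  -4.45397658   8.        ]]
err along/ across 6.204688099899962 -4.60850396726943
[np.float64(81.6), np.float64(81.6), np.float64(92.7), np.float64(90.6)]
```

>>> {"method": "apply_moves", "body": {"increments": [[[0.3,0,0],[0,0,0],2.2],[[0.3,0,0],[0,0,0],2.2],[[0.0,0,0],[0,0,0],2.2],[[-0.4,0,0.3],[0,0,0],2.2],[[0,0,0],[0,0,0],2.2]]}}

```text
t: 24.68
eef_pos: [551.8, -127.0, 9.4]
tcp_rot: [-1.57, 0.0, -1.954]
ft_force: [0.1, 0.2, 0.2]
opening: 0.233
```

>>> {"method": "apply_moves", "body": {"increments": [[[0,-0.5,0],[0,0,0],2.2],[[0,-1,0],[0,0,0],2.2],[[0,-3,0],[0,0,0],2.2],[[0,-5,0],[0,0,0],2.2],[[0,-5,0],[0,0,0],2.2]]}}

```text
t: 25.3
eef_pos: [550.2, -126.4, 157.4]
tcp_rot: [-1.576, 0.0, -1.954]
ft_force: [1.2, 0.2, 0.1]
opening: 0.232
```

```bash
python3 plan.py -22 400,-350,200:5
```

```text
level rotvec tool deg [ 0.29  0.   -0.  ]
t 25.3 [ 550.2 -126.4  157.4] az -22.0 F [1.2 0.2 0.1] op 22.1 tilt [-0.005  0.002 -1.   ]
[5.27, -0.85, -1.12] [0, np.float64(0.0), 0]
[5.27, -0.85, -1.11] [0, 0, 0]
[5.27, -0.85, -1.11] [0, 0, 0]
[5.27, -0.85, -1.11] [0, 0, 0]
[5.27, -0.85, -1.11] [0, 0, 0]
```

>>> {"method": "apply_moves", "body": {"increments": [[[5,-0.8,-1.1],[0,0,0],2.2],[[5.2,-0.8,-1.1],[0,0,0],2.2],[[5.2,-0.8,-1.1],[0,0,0],2.2],[[5.2,-0.8,-1.1],[0,0,0],2.2],[[5.2,-0.8,-1.1],[0,0,0],2.2]]}}

```text
t: 25.92
eef_pos: [401.3, -349.2, 206.9]
tcp_rot: [-1.564, -0.002, -1.947]
ft_force: [0.0, -0.2, -0.3]
opening: 0.233
```

Run:
```python
from h import *
p=read_camera("top"); q=read_camera("side")
for c,i in (("top",p),("side",q)):
    for n in "pad_window carrier_gate carrier_handle carrier_tail can_b_mid clasp_box_mid slide_box_mid can_top_mid blower_mid opener_mid reel_mid meter_mid loupe_mid".split():
        for d in nets.mark_of(i,n)[:3]: 
            X=w(i,d["point"])
            if X[0]>400 and d["confidence"]>.4: print(c,n,round(d["confidence"],2),X.round(1))
a=p["img"][90:230,240:430]
a=np.hstack([cv2.resize(p["img"][100:240,270:410],(400,400),interpolation=cv2.INTER_CUBIC),cv2.resize(q["img"][120:280,200:360],(400,400),interpolation=cv2.INTER_CUBIC)])
cv2.imwrite("pics/c7.png",a[:,:,::-1])
```

```text
top pad_window 0.78 [590.5 -25.2  12.8]
top pad_window 0.43 [453.6 177.9  25.2]
top carrier_gate 0.86 [596.8 -31.4   9.6]
top carrier_tail 0.79 [614.3  15.5  13. ]
top can_b_mid 0.53 [ 687.6 -187.3   32.2]
top clasp_box_mid 0.55 [677.6 114.2  23.8]
top slide_box_mid 0.6 [681.5 116.3  55.6]
top can_top_mid 0.66 [680.5 128.6  94.6]
top blower_mid 0.95 [466.7  92.9  68. ]
top opener_mid 0.71 [ 541.2 -244.6    0.8]
top reel_mid 0.94 [451.7 177.1  23.9]
top meter_mid 0.75 [472.6 385.9  12.1]
top loupe_mid 0.64 [569.9 167.4  38.3]
side carrier_gate 0.57 [593.9 -28.5   9.8]
side carrier_tail 0.73 [617.2  18.3  10.5]
side clasp_box_mid 0.59 [683.6 110.2  27.8]
side slide_box_mid 0.81 [685.3 116.1  54.4]
side can_top_mid 0.7 [679.2 114.9  56.5]
side can_top_mid 0.63 [681.  128.3  97.6]
side can_top_mid 0.44 [595.1 -26.7  12.6]
side blower_mid 0.72 [469.9  89.5  71.3]
side blower_mid 0.72 [477.5 391.6  13.3]
side opener_mid 0.62 [ 547.6 -244.4    3.3]
side reel_mid 0.65 [458.9 176.8  22.2]
side reel_mid 0.64 [469.7  87.8  71.2]
side meter_mid 0.76 [475.5 389.2  14.1]
side loupe_mid 0.98 [575.  169.8  37.6]
side loupe_mid 0.6 [ 766.4 -110.    35.3]
```

View pics/c7.png

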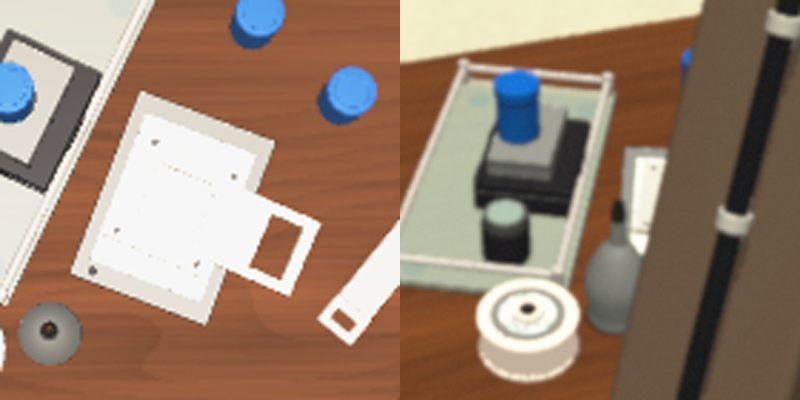

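The final view shows the gate centre at about (176,203) and the pad centre at about (174,208). That is an offset of roughly 5 mm, with the carrier about square. The stack and both cans are upright, and the bystanders are where they were.

```bash
python3 -c "
from h import *
print(env.job_done(), readout.state()['t'])"
```

```text
the job is handed in; nothing more can be done
the job is handed in; nothing more can be done
```

The job is done and handed in, at about 26 s on the robot's clock. `env.job_done()` gives no verdict, so what follows rests on my own last checks.

I stood the two blue canisters from the pad on the bare counter, at about (766,-108) and (691,-191). I then put both fingers into the opening in the carrier's tongue and slid it out under the rail on to the pad, with about 4–5 N of pull. The arm was then drawn clear to about (401,-349,207).

| Last check | What it showed |
|---|---|
| Gate to window centre | about 5 mm by pixels; 7–9 mm when the nets' gate points are held against their window point (limit 18 mm) |
| Carrier angle to pad | about 3–4° off before the last 6 mm pull (limit 14°); it still looked about square afterwards |
| Stack | settled on the glass, upright and inside the rail |
| Canisters on the counter | both standing |
| Bystanders | all found within about 5 mm of where they started |

- **Net errors:** the nets gave a few false detections, such as the top canister at 56 mm high. I dismissed these against the pictures. The two cameras also differed by up to about 8 mm on some things.
- **Carrier flatness:** I judged it only from the pictures and the nets' gate height of about 10 mm; I did not measure its tilt.

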